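# Set up the drawing class's still life

### The job

Set up the still life on the plywood board: lift the purple jigsaw block straight up out from between its two neighbours and stand it in the middle of the board, midway between the two tiles, with its two tongues pointing at the tiles. Stand the white bottle in the middle of the terracotta tile and the green jar in the middle of the blue tile, and put the little yellow pot centred on top of the purple block. Set everything down upright, never dropping or tipping it, let go, and leave the mixing cup and the brush mug where they are.

Things in the scene. Friction and masses are not known exactly. Their poses are not given: they have to be found in the camera images.
- board: Plywood board lying fixed on the table, 110 (x) x 330 (y) x 10 mm thick. Origin: centre of its underside, on the table; long axis y, so the middle of its top is 10 mm above the origin. Its place and yaw change from start to start (yaw within about 0.25 rad).
- terracotta_tile: Orange-brown square tile, 80 x 80 x 6 mm, fixed on one end of the board, 120 mm from the board's middle along the board's long axis; which end changes. Origin: centre of its underside (10 mm above the table); its top is 6 mm higher.
- blue_tile: Blue square tile, 80 x 80 x 6 mm, fixed on the other end of the board, 120 mm from its middle. Origin: centre of its underside (10 mm above the table); its top is 6 mm higher.
- strip: Fixed dark base plate 62 x 140 (y) x 6 mm; on it two fixed wooden jigsaw blocks, pale at +y, darker at -y, 46 mm wide in x, tops 42 mm above the table, inner faces at y = +/-24.5 mm. The purple block starts on the plate between them, axes as the strip's, its tongues in their pockets with 1.5 mm play, its x faces free; 36 mm straight up frees it. Origin: centre of underside, on the table.
- purple_block: Loose purple jigsaw riser block, about 90 g, core 46 x 46 mm and 56 mm tall, flat top; from each y face a full-height round-headed tongue (16 mm across) sticks out 18 mm, so it is 82 mm long in y. Flat x faces, 46 mm apart, to grip. Origin: centre of its underside, 6 mm above the table at the start; z up.
- white_bottle: Loose white round paint bottle with a black cap, 48 mm diameter, 100 mm tall, straight-sided up to 57 mm, about 200 g. Origin: centre of its underside; z up.
- green_jar: Loose green round jar with a steel-coloured lid, 56 mm diameter, 75 mm tall, straight-sided up to 45 mm, about 200 g. Origin: centre of its underside; z up.
- yellow_pot: Loose little yellow paint pot with a yellow lid, 34 mm diameter, 45 mm tall, about 50 g. Origin: centre of its underside; z up.
- mixing_cup: Bystander: loose clear plastic cup, 72 mm across the rim, 90 mm tall, standing left (+y) of the board. Origin: centre of its underside. Not to be disturbed.
- brush_mug: Bystander: loose white mug without a handle, 72 mm diameter, 85 mm tall, with three brushes reaching 180 mm high, standing right (-y) of the board. Origin: centre of its underside. Not to be disturbed.
Things that resemble listed ones, but are neither listed nor needed, are in the scene too. What is meant by the yellow_pot is not grey, and is the smaller of those in its own colour.

How it is judged:
On the way:
1. the purple block is lifted clear of its neighbours, straight up: its underside is above their tops while it is within 15 mm of being over its slot (z of purple_block in the frame of strip above 0.043 m and horizontal distance between purple_block and strip below 0.015 m), for 0.05 s.
At the end, for the whole second after the job is handed in: Upright, at rest, released: purple block on the board within 15 mm of its middle, tongues along the long axis within 0.2 rad; white bottle and green jar within 15 mm of the centres of the terracotta and blue tiles; yellow pot on the block within 10 mm of its centre (horizontal distance between purple_block and board below 0.015 m and z of purple_block in the frame of board between 0.006 and 0.014 m and angle between each of purple_block, white_bottle, green_jar, yellow_pot's own z axis and vertical below 0.12 rad and angle between the y axis of purple_block and the y axis of board, either way round below 0.2 rad and horizontal distance between white_bottle and terracotta_tile below 0.015 m and z of white_bottle in the frame of terracotta_tile between 0.002 and 0.01 m and horizontal distance between green_jar and blue_tile below 0.015 m and z of green_jar in the frame of blue_tile between 0.002 and 0.01 m and horizontal distance between yellow_pot and purple_block below 0.01 m and z of yellow_pot in the frame of purple_block between 0.052 and 0.06 m and linear speed of each of purple_block, white_bottle, green_jar, yellow_pot below 0.02 m/s and angular speed of each of purple_block, white_bottle, green_jar, yellow_pot below 0.2 rad/s); the robot touches nothing.
It fails at once if a thing to be arranged is tipped by more than 0.6 rad (angle between any of purple_block, white_bottle, green_jar, yellow_pot's own z axis and vertical above 0.6 rad).
It fails at once if a thing is dropped: it moves faster than 0.7 m/s (a fall of about 25 mm) without the fingers on it ((linear speed of purple_block above 0.7 m/s and contact force between purple_block and the fingers below 0.05 N) or (linear speed of white_bottle above 0.7 m/s and contact force between white_bottle and the fingers below 0.05 N) or (linear speed of green_jar above 0.7 m/s and contact force between green_jar and the fingers below 0.05 N) or (linear speed of yellow_pot above 0.7 m/s and contact force between yellow_pot and the fingers below 0.05 N)).
It fails at once if the mixing cup or the brush mug is moved by more than 20 mm or tipped (distance of any of mixing_cup, brush_mug from where it was at the start of the episode above 0.02 m or angle between any of mixing_cup, brush_mug's own z axis and vertical above 0.3 rad).
It also fails if it takes over 125 s, if anything falls off the work surface, if the arm or the gripper's body presses on something with over 40 N, if the wrist force passes 120 N, or if a joint passes its speed limit or range.

### The arm

A 6-joint arm with a two-finger parallel gripper is mounted at the origin on the work surface. World frame = base frame: x ahead of the robot, y to its left, z up, the work surface at z = 0. Lengths are in m, angles in rad, forces in N, time in s.
With the tool pointing down it reaches from about 0.275 to 0.775 m from the base axis. Payload 14.6 kg.
Tool frame: the origin (TCP) lies on the mounting face of the last link; the fingertips stand 173 mm ahead of it and the grasp point (between the pads) lies 155 mm ahead of it; x points along the fingers, y is the direction in which the jaws open and shut, and the axes are right-handed (so a half turn about x gives the same grasp; the last joint's range is limited). The gripper opens to 85 mm and grips with 20 to 120 N. Pads are 22 mm wide; open, the fingers measure 114 mm over their backs; the gripper's body (76 mm by 85 mm) begins 54 mm behind the grasp point. The pads swing forward as they close: fully open they stand 13 mm farther back than shut.
Start: joints at [1.194, 0.263, -0.048, 1.259, 0, 1.415], TCP at [0.115, 0.512, 0.405] pointing down, gripper open.
Joint ranges: [-2.65, 2.65], [-0.89, 1.7], [-1.18, 1.37], [-2.13, 2.11], [-1.35, 1.29], [-3.14, 3.14]. Speed limits (rad/s): [1.89, 1.89, 2.57, 2.79, 3.14, 3.14].

### API

Orientations are given as a rotation vector (axis times angle).
In Python, from workcell import arm gives the robot as it stands.
- The arm moves only by the shell command python3 -m handwheel 'ROWS' [FORCE]. ROWS is JSON, a list of rows, each a list of 3 entries, a list of its own where there are three numbers: the closure, from 0 (fully open) to 1 (shut), then the shift along the world's x, y, z in units of 0.3 m (1.0 is 0.3 m), then the turn, a rotation vector about the world's x, y, z in units of 30 degrees (1.0 is 30 degrees). A call has 1 to 12 rows; each row is the pose to reach, as a shift and turn from the pose measured when the call began; what a row does not reach only later rows make up. A row lasts 1/10 s, in which the tool goes at most 50 mm and 8.59 degrees, less where a joint would pass 70% of its speed; a pose out of reach is approached as far as the arm can. A call with a number of a shift or a turn outside -1 to 1 is refused whole. A call with a gripper value outside its range is refused whole. The fingers move at their own pace and stop on an object; FORCE is the grip in N (left out, the last holds). Time passes only in rows, so rows that repeat a pose let the fingers close. It gives the time, the measured TCP pose, the force and the opening at its end, in the units of the state.
- arm.read_state(): the state, without advancing time (a new reading comes with each control period).
- arm.snapshot(name): name is "scene" or "top" or "wrist"; returns a dict with "frame" (480x640x3 uint8, red, green, blue), "z_map" (480x640 float32, m along the optical axis (not along the pixel's ray), 0 where there is no reading), "fovy" (degrees; the focal length in pixels is half the picture's height over the tangent of half this angle, whatever the lens; pixels are square), "cx", "cy" (the principal point, pixels), "R" (3x3) and "t" (3): a world point X has camera coordinates R X + t; the wrist camera has in their place "T_tool_cam" (4x4, takes a point from camera to tool coordinates, whose origin is the TCP and whose axes are the tool frame's). Camera axes: x right, y down, z forward; pixel columns grow to the right and rows downward; lengths in m; the calibration is good to about 2 mm. A picture is of the moment at which its call begins: read the wrist's pose just before it.
- arm.finish_job(): hands the job in, once; it reports no verdict.
Trained networks look in a picture, given as the dict that the camera call returned (one of the last four; its "shot" number tells which), for a name from the list of things; names that differ only in an ending like _2 or _b are one class to them, and where a whole thing is asked for, a point or a joint stands for the part that bears it (a point fixed in the world has none). Each returns a list of dicts, best first, with "confidence" (0 to 1); they miss things now and then, are a little off and sometimes report something else, mostly with a low value. They report only what shows in the picture. A call takes as long as a camera call. They do not tell look-alikes from the thing itself.
- arm.recognise(picture, target): "location" ([x, y, z] in m, in world coordinates, good to about 4 mm: the middle of the surface that is visible of it).
- arm.regions_of(picture, target): "region" (480x640 bool, what is visible of it).
The state is a dict: "clock": time; "q": joint angles; "qd": joint speeds; "effort": joint torques, N m; "ee_pos": TCP position; "tool_rot": TCP orientation; "ft_force": force on the tool from outside, world axes, zero at the start; "wrist_torque": the same for the moment, N m; "width": finger opening in m.
Only numpy, scipy, OpenCV 4.12 (cv2) and the standard library are available. Lean on these libraries where they do the work, as an engineer would, in place of code of your own. Each camera call takes 0.05 s, during which the arm holds its last target.

## Working session

There is one attempt and no reset: what is moved stays moved. The work goes in short steps, Python scripts to look and compute and a shell command to move; the robot and the scene stay as the last step left them, time stands still between calls to the robot, and variables do not carry over. Pictures are saved under pics/ and viewed, and the job is handed in when it is done.

```bash
ls; mkdir -p pics; python3 - <<'E'
from workcell import arm
import cv2
s=arm.read_state();print({k:s[k] for k in('clock','ee_pos','tool_rot','width','ft_force')})
for n in("scene","top"):
    p=arm.snapshot(n);cv2.imwrite(f"pics/{n}0.png",p["frame"][:,:,::-1])
    print(n,p["fovy"],p["cx"],p["cy"],p["R"],p["t"])
    for t in["board","terracotta_tile","blue_tile","strip","purple_block","white_bottle","green_jar","yellow_pot","mixing_cup","brush_mug"]:
        print(t,[([round(float(v),3) for v in d["location"]],round(d["confidence"],2)) for d in arm.recognise(p,t)])
E
```

```text
pics
{'clock': 0.0, 'ee_pos': array([0.11545225, 0.51204955, 0.40423679]), 'tool_rot': array([ 0.17333969,  1.56408282, -0.17489165]), 'width': 0.08560156851699617, 'ft_force': array([ 0.12131947, -0.26800114,  0.8292081 ])}
scene 56.27134609381915 320.09426050572534 241.31180495802747 [[ 0.83875008  0.54450919 -0.00283504]
 [ 0.29010503 -0.4512654  -0.8439186 ]
 [-0.46080079  0.70701434 -0.53646375]] [-0.47277606 -0.12713598  1.28620315]
board [([0.613, -0.06, 0.012], 0.95)]
terracotta_tile [([0.618, 0.075, 0.016], 0.58)]
blue_tile [([0.584, -0.165, 0.018], 0.82)]
strip [([0.477, -0.3, 0.028], 0.81)]
purple_block [([0.465, -0.271, 0.058], 0.68)]
white_bottle [([0.452, 0.256, 0.053], 0.87)]
green_jar [([0.443, 0.075, 0.051], 0.71)]
yellow_pot [([0.396, -0.167, 0.03], 0.91), ([0.456, -0.107, 0.029], 0.85), ([0.422, -0.026, 0.04], 0.73)]
mixing_cup [([0.662, 0.384, 0.063], 0.91)]
brush_mug [([0.64, -0.404, 0.065], 0.65)]
top 54.955904226879 318.9855077833378 241.27615853179313 [[ 0.0195509  -0.99978703  0.00660705]
 [-0.99652369 -0.0200215  -0.08086827]
 [ 0.08098333 -0.00500303 -0.9967029 ]] [-0.01151179  0.56094594  0.98500192]
board [([0.597, -0.041, 0.01], 0.58), ([0.434, 0.088, 0.073], 0.43)]
terracotta_tile [([0.616, 0.081, 0.019], 0.96), ([0.649, 0.422, 0.054], 0.54)]
blue_tile [([0.579, -0.156, 0.018], 0.81), ([0.439, 0.263, 0.066], 0.68)]
strip [([0.455, -0.236, 0.039], 0.79)]
purple_block [([0.453, -0.261, 0.062], 0.7)]
white_bottle [([0.439, 0.259, 0.068], 0.62)]
green_jar [([0.432, 0.083, 0.073], 0.88)]
yellow_pot [([0.41, -0.016, 0.06], 0.89), ([0.386, -0.153, 0.042], 0.79), ([0.449, -0.089, 0.043], 0.55)]
mixing_cup [([0.65, 0.422, 0.054], 0.84)]
brush_mug [([0.626, -0.388, 0.06], 0.86), ([0.597, -0.04, 0.01], 0.64)]
```

View pics/scene0.png

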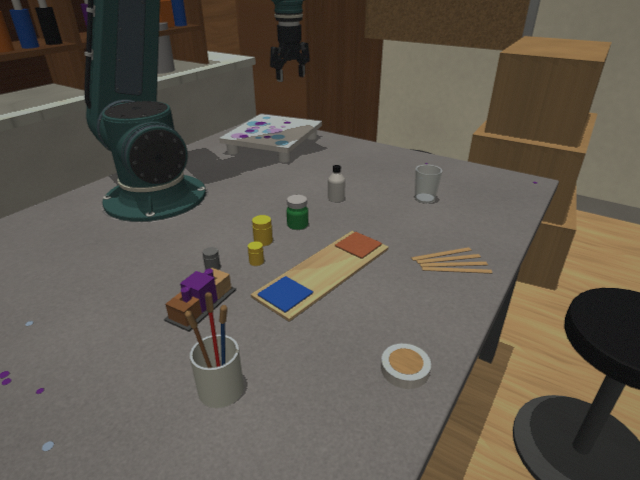

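View pics/top0.png

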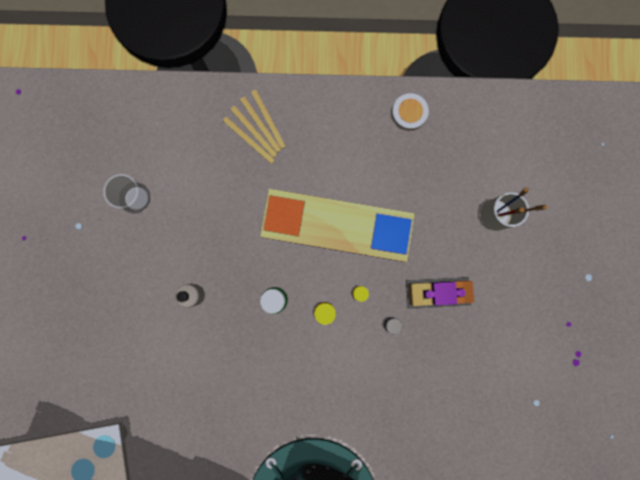

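The top view shows the terracotta tile at (285,215), the blue tile at (391,234) and the purple block at (445,293). The small yellow pot is at (361,294), the larger yellow one at (325,314) and the grey one at (394,326). The jar is at (273,300), the bottle at (187,296), the cup at (125,191) and the mug at (512,209). Next I'll measure these from depth.

```bash
cat > h.py <<'E'
import numpy as np,cv2
from workcell import arm
from scipy.spatial.transform import Rotation as Ro
def cloud(p,Rt=None):
    f=240/np.tan(np.radians(p["fovy"])/2)
    v,u=np.mgrid[0:480,0:640]; z=p["z_map"]
    C=np.stack([(u-p["cx"])/f*z,(v-p["cy"])/f*z,z],-1)
    if Rt is None: W=(C-p["t"])@p["R"]
    else:
        Rw,tw=Rt; T=p["T_tool_cam"]; W=(C@T[:3,:3].T+T[:3,3])@Rw.T+tw
    W[z<=0]=np.nan
    return W
def wrist():
    s=arm.read_state(); p=arm.snapshot("wrist")
    return p,cloud(p,(Ro.from_rotvec(s["tool_rot"]).as_matrix(),s["ee_pos"])),s
def circ(P):
    (c,r)=cv2.minEnclosingCircle(P[:,:2].astype(np.float32)); return np.round(c,4),round(r,4)
E
python3 - <<'E'
from h import *
for n in("top","scene"):
    p=arm.snapshot(n);W=cloud(p);hsv=cv2.cvtColor(p["frame"],cv2.COLOR_RGB2HSV)
    z=W[...,2]
    t=(z<.003)&(W[...,0]>.3)&(W[...,0]<.7)&(abs(W[...,1])<.4);print(n,"table z",np.nanmedian(z[np.abs(z)<.01]))
    ob=dict(terr=(.616,.077,.05,.01,.022,.06),blue=(.58,-.162,.05,.01,.022,.06),purple=(.462,-.268,.055,.052,.08,.06),ppale=(.455,-.268,.085,.035,.05,.09),
     bottle=(.445,.26,.05,.02,.12,.05),cap=(.445,.26,.05,.088,.12,.05),jar=(.438,.08,.06,.02,.1,.05),jartop=(.438,.08,.05,.068,.09,.05),pot=(.453,-.095,.04,.01,.07,.05),pottop=(.453,-.095,.04,.04,.07,.05),big=(.415,-.02,.04,.05,.09,.05),grey=(.39,-.16,.035,.03,.07,.05),cup=(.655,.4,.06,.03,.12,.05),mug=(.635,-.395,.07,.03,.1,.05))
    for k,(x,y,r,a,b,_) in ob.items():
        m=(np.hypot(W[...,0]-x,W[...,1]-y)<r)&(z>a)&(z<b)
        H=hsv[...,0]
        if k=='terr': m&=((H<12)|(H>170))&(hsv[...,1]>150)
        if k=='blue': m&=(H>100)&(H<130)&(hsv[...,1]>120)
        if k=='purple': m&=(H>130)&(H<160)&(hsv[...,1]>80)
        m=cv2.morphologyEx(m.astype(np.uint8),cv2.MORPH_OPEN,np.ones((2,2)))>0
        P=W[m]
        if len(P)<5: print(k,len(P));continue
        rr=cv2.minAreaRect((P[:,:2]*1000).astype(np.float32))
        print(k,len(P),"mean",P.mean(0).round(4),"zmax",P[:,2].max().round(3),"circ",circ(P),"rect",np.round(rr[0],1),np.round(rr[1],1),round(rr[2],1))
E
```

```text
top table z 0.002495061731593651
terr 1106 mean [nan nan nan] zmax nan circ (array([0.6144, 0.0753]), 0.0495) rect [nan nan] [0. 0.] 0.0
blue 1153 mean [nan nan nan] zmax nan circ (array([ 0.578, -0.164]), 0.0496) rect [ 580.1 -160.2] [69.2 82.2] 74.9
purple 631 mean [nan nan nan] zmax nan circ (array([ 0.4538, -0.2675]), 0.0453) rect [ 451.5 -267.5] [48.8 90.4] 0.9
ppale 687 mean [nan nan nan] zmax nan circ (array([ 0.4526, -0.2729]), 0.0752) rect [ 448.1 -272.1] [ 46.2 146.9] 6.3
bottle 510 mean [nan nan nan] zmax nan circ (array([0.4348, 0.2776]), 0.0308) rect [428.4 270.2] [31.5 58.4] 54.3
cap 120 mean [0.4374 0.2698 0.0982] zmax 0.106 circ (array([0.4372, 0.2748]), 0.0143) rect [436.1 271.3] [19.7 26. ] 75.4
jar 568 mean [0.4312 0.09   0.0679] zmax 0.083 circ (array([0.4286, 0.0952]), 0.0307) rect [428.5  91.4] [56.5 49.3] 0.8
jartop 465 mean [0.43   0.0926 0.0745] zmax 0.082 circ (array([0.4266, 0.0952]), 0.0289) rect [427.5  93.2] [54.4 45.8] 1.3
pot 213 mean [nan nan nan] zmax nan circ (array([ 0.4475, -0.0932]), 0.0203) rect [nan nan] [0. 0.] 0.0
pottop 192 mean [nan nan nan
[... 1541 characters left out ...]
an nan nan] zmax nan circ (array([ 0.4433, -0.0714]), 0.0428) rect [440.1 -73.7] [27.7 84.5] 35.5
pottop 115 mean [ 0.4572 -0.0941  0.0419] zmax 0.047 circ (array([ 0.441 , -0.0712]), 0.0416) rect [449.2 -68.7] [28.7 82.2] 17.2
big 209 mean [nan nan nan] zmax nan circ (array([0.3869, 0.0206]), 0.0691) rect [384.3  18.5] [ 39.1 135.7] 37.4
grey 189 mean [ 0.3923 -0.1653  0.0386] zmax 0.047 circ (array([ 0.3716, -0.1413]), 0.044) rect [ 377.8 -138.5] [28.8 86.5] 24.6
cup 676 mean [nan nan nan] zmax nan circ (array([0.6402, 0.4953]), 0.1275) rect [632.4 492. ] [ 65.3 252.7] 15.6
mug 2374 mean [nan nan nan] zmax nan circ (array([ 0.6192, -0.3647]), 0.0718) rect [ 630.5 -360.4] [ 46.5 142.3] 22.8
```

```bash
python3 - <<'E'
from h import *
p,W,s=wrist();cv2.imwrite("pics/w0.png",p["frame"][:,:,::-1]);print(p["T_tool_cam"].round(3),p["fovy"],p["cx"],p["cy"]);print(Ro.from_rotvec(s["tool_rot"]).as_matrix().round(3)); print(np.nanmedian(W[...,2]),W[240,320])
E
```

```text
[[-0.    -0.293  0.956  0.03 ]
 [ 1.     0.     0.001 -0.   ]
 [-0.     0.956  0.293 -0.075]
 [ 0.     0.     0.     1.   ]] 61.43249737856258 316.1218344898611 237.5011178443003
[[ 0.     0.22   0.975]
 [ 0.     0.975 -0.22 ]
 [-1.     0.     0.   ]]
0.05749177973513214 [0.13969137 0.50999166 0.05879041]
```

```bash
python3 -m handwheel '[[0,[0.16,-0.17,0],[0,0,0]],[0,[0.32,-0.34,0],[0,0,0]],[0,[0.48,-0.51,0],[0,0,0]],[0,[0.64,-0.68,0],[0,0,0]],[0,[0.8,-0.85,0],[0,0,0]],[0,[0.9,-1,0],[0,0,0]],[0,[0.9,-1,0],[0,0,0]],[0,[0.9,-1,0],[0,0,0]],[0,[0.9,-1,0],[0,0,0]]]'
```

```text
clock: 2.15
ee_pos: [0.3884, 0.2086, 0.4046]
tool_rot: [0.178, 1.562, -0.179]
ft_force: [-0.9, 1.1, 0.7]
width: 0.0853
```

```bash
python3 - <<'E'
from h import *
p,W,s=wrist();cv2.imwrite("pics/w1.png",p["frame"][:,:,::-1])
for t in["board","terracotta_tile","white_bottle","green_jar","yellow_pot"]:
    print(t,[(d["location"].round(3) if hasattr(d["location"],'round') else d["location"],round(d["confidence"],2)) for d in arm.recognise(p,t)])
z=W[...,2]
print("table",np.nanmedian(z[abs(z)<.01]))
E
```

```text
board [([0.5727, 0.0425, 0.009], 0.95)]
terracotta_tile [([0.6012, 0.0794, 0.0153], 0.77)]
white_bottle [([0.4286, 0.2656, 0.067], 0.86)]
green_jar [([0.4218, 0.1004, 0.0738], 0.64)]
yellow_pot [([0.4464, -0.0826, 0.0391], 0.8), ([0.4036, -0.0073, 0.0621], 0.56)]
table 0.0006057700896992535
```

View pics/w1.png

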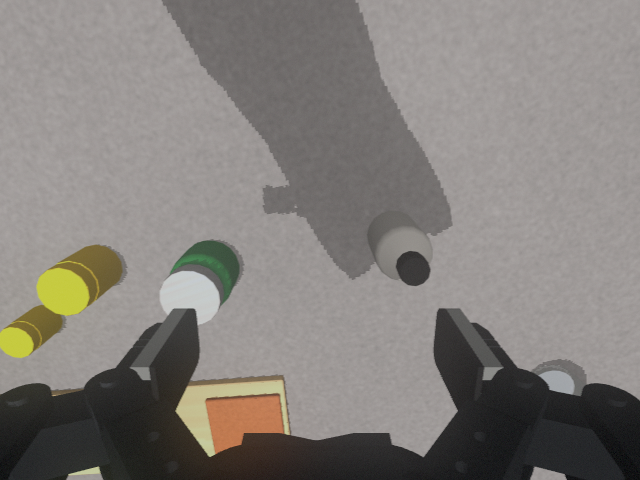

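The wrist picture shows the jar lid at (190,297), the bottle cap at (413,268), the big yellow pot at (63,291), the small one at (17,342) and the terracotta tile corner at (245,415). I'll fit the lid circles and compare them across cameras.

```bash
cat >> h.py <<'E'
def near(W,x,y,r,a,b,er=1):
    z=W[...,2]
    with np.errstate(invalid='ignore'): m=(np.hypot(W[...,0]-x,W[...,1]-y)<r)&(z>a)&(z<b)&np.isfinite(z)
    n,l,st,_=cv2.connectedComponentsWithStats(m.astype(np.uint8))
    if n<2: return m
    return l==1+st[1:,4].argmax()
def lids(W,items):
    for k,x,y,r,a,b in items:
        m=near(W,x,y,r,a,b);P=W[m]
        if len(P)<8: print(k,len(P));continue
        # contour ellipse of top in plane
        print(k,len(P),"mean",P.mean(0).round(4),"mid",((P[:,:2].max(0)+P[:,:2].min(0))/2).round(4),"ext",np.ptp(P[:,:2],axis=0).round(4),"zmed",np.median(P[:,2]).round(4))
E
python3 - <<'E'
from h import *
it=[("jar",.432,.095,.045,.069,.085),("cap",.437,.27,.04,.09,.11),("bottlelow",.435,.27,.04,.02,.06),("jarlow",.432,.095,.05,.015,.05),("pot",.45,-.09,.03,.038,.055),("big",.405,-.02,.04,.056,.075),("cup",.65,.41,.06,.07,.1)]
p,W,s=wrist();print("wrist");lids(W,it)
p=arm.snapshot("top");W=cloud(p);print("top");lids(W,it)
p=arm.snapshot("scene");W=cloud(p);print("scene");lids(W,it)
E
```

```text
wrist
jar 2183 mean [0.4271 0.096  0.0752] mid [0.432 0.093] ext [0.0492 0.0495] zmed 0.0754
cap 839 mean [0.4372 0.2701 0.0995] mid [0.4385 0.2706] ext [0.0233 0.0226] zmed 0.1003
bottlelow 768 mean [0.4209 0.2648 0.0419] mid [0.4293 0.2699] ext [0.0286 0.0459] zmed 0.0427
jarlow 1244 mean [0.4185 0.1079 0.0364] mid [0.4308 0.096 ] ext [0.0527 0.0495] zmed 0.039
pot 963 mean [ 0.4497 -0.0876  0.0446] mid [ 0.4503 -0.0903] ext [0.0331 0.0322] zmed 0.0452
big 2125 mean [ 0.4069 -0.0141  0.0613] mid [ 0.408  -0.0157] ext [0.0442 0.0461] zmed 0.0616
cup 48 mean [0.6638 0.377  0.09  ] mid [0.663  0.3776] ext [0.0116 0.0091] zmed 0.0905
top
jar 465 mean [0.4322 0.0945 0.0773] mid [0.4323 0.0944] ext [0.0488 0.0473] zmed 0.0773
cap 118 mean [0.4395 0.2712 0.1014] mid [0.439  0.2719] ext [0.0218 0.0214] zmed 0.1019
bottlelow 99 mean [0.4413 0.2542 0.0401] mid [0.4396 0.2606] ext [0.0469 0.0251] zmed 0.0403
jarlow 53 mean [0.4435 0.0758 0.0405] mid [0.4393 0.0819] ext [0.0411 0.03  ] zmed 0.0455
pot 195 mean [ 0.45   -0.0896  0.0471] mid [ 0.4502 -0.09  ] ext [0.0316 0.0318] zmed 0.0471
big 364 mean [ 0.4076 -0.0139  0.0636] mid [ 0.4078 -0.0145] ext [0.043  0.0437] zmed 0.0636
cup 501 mean [0.6516 0.4118 0.0857] mid [0.6506 0.4087] ext [0.0711 0.0711] zmed 0.0885
scene
jar 178 mean [0.4379 0.0882 0.074 ] mid [0.436  0.0911] ext [0.0499 0.0501] zmed 0.0744
cap 44 mean [0.4448 0.2659 0.0973] mid [0.4436 0.2672] ext [0.0216 0.0181] zmed 0.0981
bottlelow 232 mean [0.4507 0.2549 0.0406] mid [0.4448 0.2624] ext [0.0451 0.0358] zmed 0.0404
jarlow 289 mean [0.4474 0.0758 0.0336] mid [0.438  0.0869] ext [0.0528 0.0494] zmed 0.0336
pot 126 mean [ 0.456  -0.0953  0.0439] mid [ 0.4549 -0.0929] ext [0.0318 0.0323] zmed 0.0443
big 168 mean [ 0.4129 -0.0193  0.0605] mid [ 0.4104 -0.0167] ext [0.0459 0.0444] zmed 0.0606
cup 344 mean [0.6546 0.4048 0.0811] mid [0.6542 0.4064] ext [0.0696 0.0744] zmed 0.0816
```

```bash
python3 -m handwheel '[[0,[0,-0.16,0],[0,0,0]],[0,[0,-0.32,0],[0,0,0]],[0,[0,-0.48,0],[0,0,0]],[0,[0,-0.64,0],[0,0,0]],[0,[0,-0.8,0],[0,0,0]],[0,[0,-0.96,0],[0,0,0]],[0,[0,-1,0],[0,0,0]],[0,[0,-1,0],[0,0,0]],[0,[0,-1,0],[0,0,0]],[0,[0,-1,0],[0,0,0]]]'
python3 - <<'E'
from h import *
p,W,s=wrist();cv2.imwrite("pics/w2.png",p["frame"][:,:,::-1]);print(s["q"].round(3),s["clock"])
np.save("W2.npy",W);cv2.imwrite("f2.png",p["frame"][:,:,::-1])
for t in["board","terracotta_tile","blue_tile","purple_block","strip"]:
    print(t,[(d["location"],round(d["confidence"],2)) for d in arm.recognise(p,t)])
E
```

```text
clock: 3.6
ee_pos: [0.3849, -0.0857, 0.4048]
tool_rot: [0.171, 1.564, -0.171]
ft_force: [-0.4, 0.3, 0.6]
width: 0.0852
[-0.427  0.039 -0.326  1.206  0.    -0.209] 3.6
board [([0.5822, -0.0616, 0.0082], 0.56)]
terracotta_tile [([0.5893, 0.1042, 0.0162], 0.94)]
blue_tile [([0.5786, -0.1607, 0.0168], 0.73), ([0.6052, -0.3752, 0.0556], 0.42)]
purple_block [([0.4418, -0.2673, 0.0622], 0.56)]
strip [([0.4454, -0.0903, 0.0466], 0.64), ([0.438, -0.231, 0.0291], 0.62)]
```

View pics/w2.png

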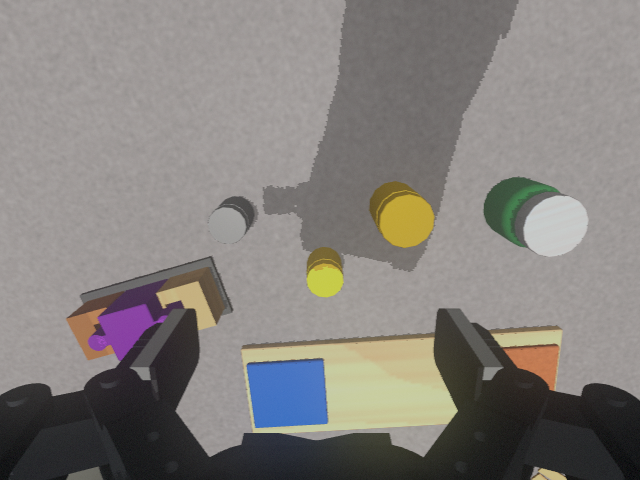

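The wrist picture shows the small yellow pot at (325,280), the blue tile at (288,392) and part of the terracotta tile at (530,370). The purple block is at (130,330), with the left finger partly in front of it. Now I'll fit rectangles.

```bash
cat >> h.py <<'E'
def rect(W,frame,k):
    hsv=cv2.cvtColor(frame,cv2.COLOR_RGB2HSV);H,S,z=hsv[...,0],hsv[...,1],W[...,2]
    x,y=W[...,0],W[...,1]
    with np.errstate(invalid='ignore'):
        roi=(x>.5)&(x<.7)&(abs(y+.04)<.22)&(z>.004)&(z<.026)
        if k=='terr': m=roi&((H<12)|(H>170))&(S>150)
        if k=='blue': m=roi&(H>100)&(H<130)&(S>120)
        if k=='board': m=roi
        if k=='purple': m=(H>130)&(H<160)&(S>80)&(z>.052)&(z<.09)&(x>.35)&(x<.75)
        if k=='jig': m=(z>.033)&(z<.052)&(x>.40)&(x<.51)&(abs(y+.268)<.09)
    n,l,st,_=cv2.connectedComponentsWithStats(m.astype(np.uint8),connectivity=4)
    m=l==1+st[1:,4].argmax() if k!='jig' else m
    P=W[m]; P=P[np.isfinite(P).all(1)]
    r=cv2.minAreaRect((P[:,:2]*1000).astype(np.float32))
    bp=cv2.boxPoints(r); e=bp[1]-bp[0]; e2=bp[2]-bp[1]; L=e if np.hypot(*e)>np.hypot(*e2) else e2
    a=np.degrees(np.arctan2(-L[0],L[1])); a=(a+90)%180-90
    print(k,len(P),"c",np.round(r[0],1),"sz",np.round(r[1],1),"yaw",round(a,2),"mean",P.mean(0).round(4))
    return P
E
python3 - <<'E'
from h import *
fr=cv2.imread("f2.png")[:,:,::-1].copy();W=np.load("W2.npy")
print("wrist");[rect(W,fr,k) for k in('blue','purple','jig')]
lids(W,[("pot",.45,-.09,.03,.038,.055),("jar",.432,.095,.045,.069,.085)])
for n in("top","scene"):
    p=arm.snapshot(n);W=cloud(p);print(n)
    for k in('terr','blue','board','purple','jig'):
        rect(W,p["frame"],k)
E
```

```text
wrist
blue 4717 c [ 582.  -159.8] sz [78.4 80.7] yaw 81.57 mean [ 0.58   -0.1594  0.0165]
purple 2447 c [ 447.7 -271.2] sz [40.9 74.4] yaw 30.55 mean [ 0.4484 -0.2698  0.0616]
jig 3295 c [ 455.2 -265.7] sz [ 47.2 132. ] yaw 4.45 mean [ 0.4467 -0.258   0.042 ]
pot 1073 mean [ 0.4489 -0.0918  0.0452] mid [ 0.4501 -0.0921] ext [0.0323 0.0323] zmed 0.0455
jar 3339 mean [0.4309 0.091  0.0753] mid [0.432  0.0923] ext [0.0496 0.0496] zmed 0.0756
top
terr 1169 c [617.7  78.7] sz [76.2 76.2] yaw -8.18 mean [0.6174 0.0784 0.0185]
blue 1212 c [ 581.9 -158.6] sz [77.3 77.5] yaw 81.36 mean [ 0.5815 -0.1585  0.0184]
board 7452 c [600.8 -36.9] sz [344.8 121.8] yaw -9.17 mean [ 0.5986 -0.0386  0.0144]
purple 629 c [ 455.  -263.9] sz [45.7 83.5] yaw 1.24 mean [ 0.4545 -0.2628  0.0641]
jig 717 c [ 454.2 -263.4] sz [ 46.3 131.4] yaw 4.18 mean [ 0.4543 -0.2583  0.044 ]
scene
terr 603 c [620.6  76.1] sz [78.2 78.2] yaw -7.53 mean [0.6213 0.0733 0.0156]
blue 1001 c [ 584.  -160.6] sz [80.3 81. ] yaw 81.66 mean [ 0.5864 -0.163   0.0158]
board 4862 c [602.7 -41.7] sz [332.1 112.7] yaw -8.32 mean [ 0.6054 -0.0635  0.0117]
purple 596 c [ 458. -267.] sz [61.7 63.4] yaw 50.45 mean [ 0.4616 -0.2703  0.0605]
jig 814 c [ 458.9 -265.9] sz [ 50.1 132.4] yaw 2.9 mean [ 0.4675 -0.2812  0.0416]
```

```bash
python3 -m handwheel '[[0,[0.08,-0.12,0],[0,0,-0.28]],[0,[0.16,-0.24,0],[0,0,-0.56]],[0,[0.23,-0.36,0],[0,0,-0.84]],[0,[0.23,-0.43,-0.05],[0,0,-1]]]' && python3 -m handwheel '[[0,[0,0,-0.1],[0,0,-0.28]],[0,[0,0,-0.1],[0,0,-0.56]],[0,[0,0,-0.1],[0,0,-0.84]],[0,[0,0,-0.1],[0,0,-1]]]' && python3 -m handwheel '[[0,[0,0,0],[0,0,-0.24]],[0,[0,0,0],[0,0,-0.48]],[0,[0,0,0],[0,0,-0.48]],[0,[0,0,0],[0,0,-0.48]],[0,[0,0,0],[0,0,-0.48]]]'
python3 - <<'E'
from h import *
p,W,s=wrist();cv2.imwrite("pics/w3.png",p["frame"][:,:,::-1]);print(s["q"].round(3),s["clock"]);print(Ro.from_rotvec(s["tool_rot"]).as_matrix().round(3))
for k in('purple','jig'): rect(W,p["frame"],k)
E
```

```text
clock: 4.4
ee_pos: [0.456, -0.2186, 0.3901]
tool_rot: [0.585, 1.487, -0.586]
ft_force: [-0.3, 1.0, -1.2]
width: 0.0854
clock: 4.8
ee_pos: [0.456, -0.2186, 0.3599]
tool_rot: [0.99, 1.331, -0.992]
ft_force: [0.1, -0.6, -0.4]
width: 0.0853
clock: 5.3
ee_pos: [0.456, -0.2186, 0.3598]
tool_rot: [1.175, 1.228, -1.178]
ft_force: [1.1, 0.6, 0.2]
width: 0.0855
[-0.608  0.248 -0.193  1.128 -0.002  0.919] 5.3
[[ 0.     0.999  0.044]
 [-0.002  0.044 -0.999]
 [-1.     0.     0.002]]
purple 4790 c [ 455.4 -266. ] sz [45.7 82.6] yaw 4.07 mean [ 0.4553 -0.2635  0.0621]
jig 4826 c [ 455.6 -266.4] sz [ 46.  131.1] yaw 4.23 mean [ 0.4546 -0.2512  0.0425]
```

View pics/w3.png

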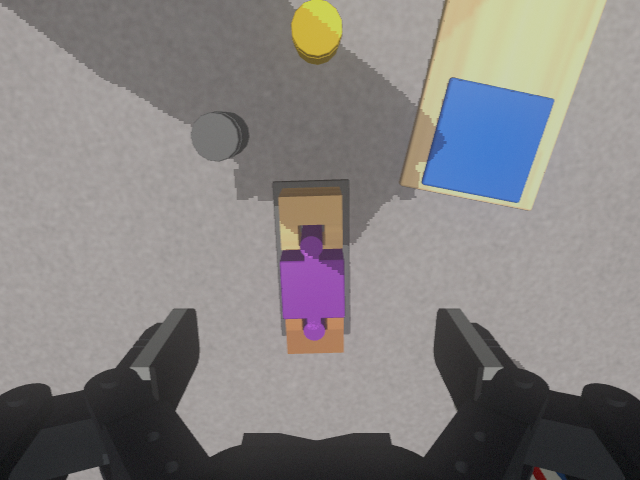

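The picture shows the purple block at (313,285), centred between the open fingers, with its tongues at (311,243) and (314,330). I'll align on it and descend.

```bash
python3 -m handwheel '[[0,[0,-0.159,0],[0,0,0.053]],[0,[0,-0.159,-0.05],[0,0,0.053]],[0,[0,-0.159,-0.2],[0,0,0.053]],[0,[0,-0.159,-0.35],[0,0,0.053]],[0,[0,-0.159,-0.48],[0,0,0.053]],[0,[0,-0.159,-0.55],[0,0,0.053]],[0,[0,-0.159,-0.55],[0,0,0.053]],[0,[0,-0.159,-0.55],[0,0,0.053]]]' 40 && python3 -m handwheel '[[1,[0,0,0],[0,0,0]],[1,[0,0,0],[0,0,0]],[1,[0,0,0],[0,0,0]],[1,[0,0,0],[0,0,0]],[1,[0,0,0],[0,0,0]],[1,[0,0,0],[0,0,0]],[1,[0,0,0],[0,0,0]],[1,[0,0,0],[0,0,0]]]' 40
```

```text
clock: 6.15
ee_pos: [0.4562, -0.2665, 0.1955]
tool_rot: [1.155, 1.24, -1.157]
ft_force: [1.1, -0.5, 0.7]
width: 0.0852
clock: 6.95
ee_pos: [0.4565, -0.2667, 0.1966]
tool_rot: [1.154, 1.238, -1.157]
ft_force: [-1.4, 1.2, 9.3]
width: 0.0461
```

```bash
python3 -m handwheel '[[1,[0,0,0.02],[0,0,0]],[1,[0,0,0.05],[0,0,0]],[1,[0,0,0.08],[0,0,0]],[1,[0,0,0.12],[0,0,0]],[1,[0,0,0.16],[0,0,0]],[1,[0,0,0.18],[0,0,0]],[1,[0,0,0.18],[0,0,0]],[1,[0,0,0.18],[0,0,0]]]' && python3 - <<'E'
from h import *
p,W,s=wrist();cv2.imwrite("pics/w4.png",p["frame"][:,:,::-1]);print(s["width"],s["clock"])
P=rect(W,p["frame"],'purple');print(np.median(P[:,2]))
for n in("scene","top"):
  p=arm.snapshot(n);cv2.imwrite(f"pics/{n}4.png",p["frame"][:,:,::-1])
E
```

```text
clock: 7.75
ee_pos: [0.4564, -0.2666, 0.2504]
tool_rot: [1.154, 1.239, -1.157]
ft_force: [0.3, 0.2, -0.5]
width: 0.0456
0.045572937209035054 7.75
purple 802 c [ 438.6 -244.4] sz [12.5  1.4] yaw -84.13 mean [ 0.4387 -0.2443  0.0771]
0.07766026457925684
```

View pics/scene4.png

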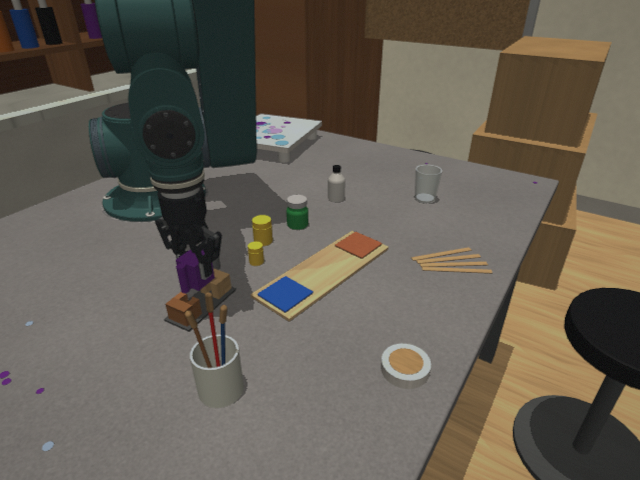

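View pics/w4.png

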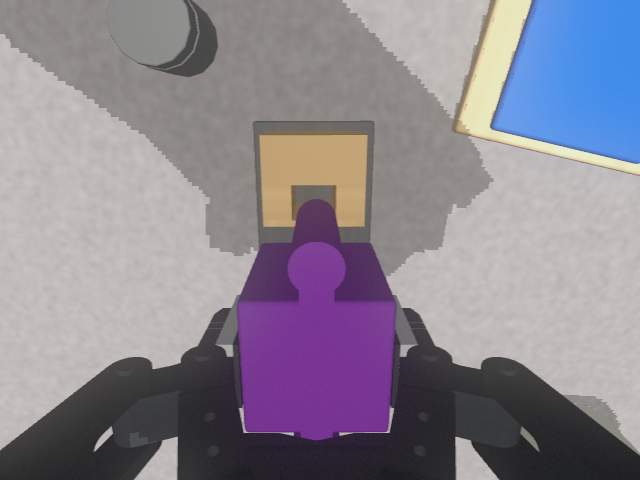

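```bash
python3 - <<'E'
from h import *
p,W,s=wrist();hsv=cv2.cvtColor(p["frame"],cv2.COLOR_RGB2HSV)
m=(hsv[...,0]>130)&(hsv[...,0]<160)&(hsv[...,1]>80)&(W[...,2]>.11);P=W[m]
print(len(P),np.median(P[:,2]),P[:,:2].min(0),P[:,:2].max(0)); r=cv2.minAreaRect((P[:,:2]*1000).astype(np.float32));print(r)
E
```

```text
25851 0.11607746558315482 [ 0.43172995 -0.29484825] [ 0.48064723 -0.22480013]
((456.18389892578125, -259.7481994628906), (48.798614501953125, 70.00045776367188), 1.2507431507110596)
```

```bash
python3 -m handwheel '[[1,[0.03,0.05,0.02],[0,0,-0.04]],[1,[0.09,0.15,0.02],[0,0,-0.08]],[1,[0.17,0.27,0.02],[0,0,-0.16]],[1,[0.25,0.4,0.02],[0,0,-0.24]],[1,[0.33,0.52,0.02],[0,0,-0.32]],[1,[0.4,0.63,0],[0,0,-0.38]],[1,[0.45,0.71,0],[0,0,-0.423]],[1,[0.479,0.75,0],[0,0,-0.423]],[1,[0.479,0.75,0],[0,0,-0.423]],[1,[0.479,0.75,0],[0,0,-0.423]]]'; python3 - <<'E'
from h import *
p,W,s=wrist();hsv=cv2.cvtColor(p["frame"],cv2.COLOR_RGB2HSV);cv2.imwrite("pics/w5.png",p["frame"][:,:,::-1]);print(s["ee_pos"],s["q"].round(2));print(Ro.from_rotvec(s["tool_rot"]).as_matrix().round(3))
m=(hsv[...,0]>130)&(hsv[...,0]<160)&(hsv[...,1]>80)&(W[...,2]>.11);P=W[m]
P=P[np.isfinite(P).all(1)]
r=cv2.minAreaRect((P[:,:2]*1000).astype(np.float32));print(r,np.median(P[:,2]))
rect(W,p["frame"],'terr')
E
```

```text
clock: 8.95
ee_pos: [0.5998, -0.0421, 0.2499]
tool_rot: [1.316, 1.132, -1.32]
ft_force: [0.3, -0.2, -0.9]
width: 0.0456
[ 0.59978732 -0.04210825  0.24989795] [-0.2   0.48 -0.15  0.95 -0.    1.52]
[[-0.     0.989 -0.149]
 [-0.003 -0.149 -0.989]
 [-1.     0.     0.003]]
((600.1044311523438, -35.345523834228516), (70.35429382324219, 47.380794525146484), 81.6854476928711) 0.11587997075665163
terr 1500 c [613.9  53.2] sz [13.7 39. ] yaw 80.65 mean [0.6135 0.0543 0.0166]
```

View pics/w5.png

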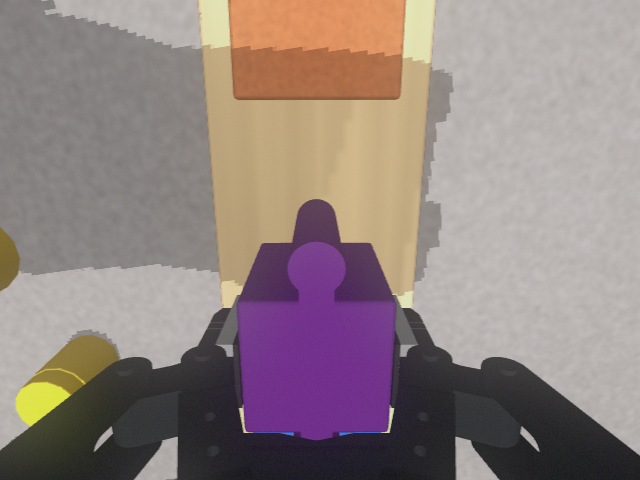

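The block sits over the board's centreline, aligned with the tile edges. I'll lower it and release.

```bash
python3 -m handwheel '[[1,[0,0.002,-0.05],[0,0,0]],[1,[0,0.002,-0.1],[0,0,0]],[1,[0,0.002,-0.14],[0,0,0]],[1,[0,0.002,-0.155],[0,0,0]],[1,[0,0.002,-0.165],[0,0,0]],[1,[0,0.002,-0.167],[0,0,0]],[1,[0,0.002,-0.167],[0,0,0]],[1,[0,0.002,-0.167],[0,0,0]]]'
```

```text
clock: 9.8
ee_pos: [0.5997, -0.0421, 0.2006]
tool_rot: [1.316, 1.131, -1.32]
ft_force: [-4.0, -1.5, 6.7]
width: 0.0457
```

```bash
python3 -m handwheel '[[0.4,[0,0,0],[0,0,0]],[0,[0,0,0],[0,0,0]],[0,[0,0,0],[0,0,0]],[0,[0,0,0],[0,0,0]],[0,[0,0,0],[0,0,0]],[0,[0,0,0],[0,0,0]],[0,[0,0,0.1],[0,0,0]],[0,[0,0,0.25],[0,0,0]],[0,[0,0,0.4],[0,0,0]],[0,[0,0,0.5],[0,0,0]],[0,[0,0,0.5],[0,0,0]]]'; python3 - <<'E'
from h import *
p=arm.snapshot("scene");W=cloud(p);cv2.imwrite("pics/s6.png",p["frame"][:,:,::-1]);rect(W,p["frame"],'purple');rect(W,p["frame"],'terr');rect(W,p["frame"],'blue')
E
```

```text
clock: 10.9
ee_pos: [0.6003, -0.0421, 0.3548]
tool_rot: [1.319, 1.126, -1.316]
ft_force: [0.1, -0.0, -0.5]
width: 0.0854
purple 476 c [601.6 -43.1] sz [59.3 63.8] yaw 35.58 mean [ 0.6054 -0.0485  0.0634]
terr 534 c [621.   76.3] sz [79.1 79. ] yaw -8.67 mean [0.6221 0.0764 0.0157]
blue 1006 c [ 584.7 -161.4] sz [79.7 80.3] yaw 81.87 mean [ 0.5865 -0.1631  0.0158]
```

View pics/s6.png

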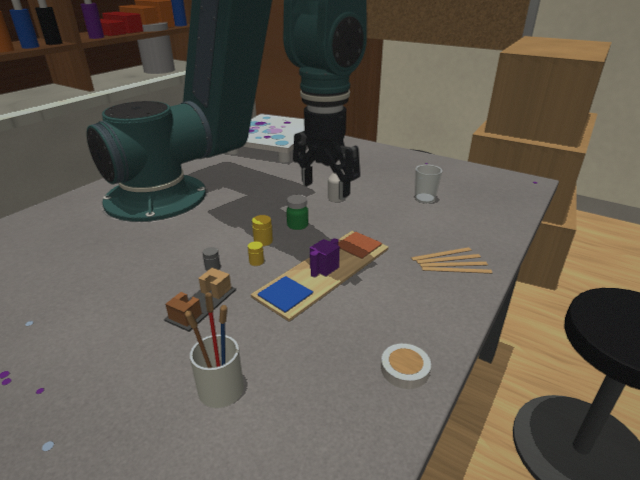

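```bash
python3 -m handwheel '[[0,[-0.11,0.09,0],[0,0,0]],[0,[-0.22,0.18,0],[0,0,0]],[0,[-0.33,0.27,0],[0,0,0]],[0,[-0.44,0.36,0],[0,0,0]],[0,[-0.561,0.45,0],[0,0,0]],[0,[-0.561,0.45,0],[0,0,0]],[0,[-0.561,0.45,-0.15],[0,0,0]],[0,[-0.561,0.45,-0.3],[0,0,0]],[0,[-0.561,0.45,-0.35],[0,0,0]],[0,[-0.561,0.45,-0.35],[0,0,0]]]'
python3 - <<'E'
from h import *
p,W,s=wrist();cv2.imwrite("pics/w7.png",p["frame"][:,:,::-1])
lids(W,[("jar",.432,.093,.045,.069,.085)])
m=near(W,.432,.093,.045,.071,.085);print(circ(W[m]))
E
```

```text
clock: 11.95
ee_pos: [0.4307, 0.0927, 0.2448]
tool_rot: [1.315, 1.131, -1.322]
ft_force: [-0.8, -0.6, 1.5]
width: 0.0851
jar 12056 mean [0.433  0.0944 0.0754] mid [0.4325 0.0924] ext [0.0497 0.0502] zmed 0.0755
(array([0.4326, 0.0923]), 0.0253)
```

View pics/w7.png

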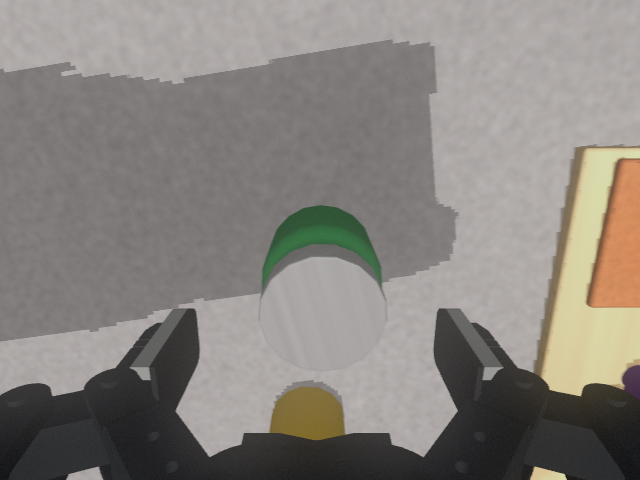

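The jar lid is centred at (322,310) between the open fingers, so I'll go down and grip.

```bash
python3 -m handwheel '[[0,[0.006,-0.001,-0.05],[0,0,0]],[0,[0.006,-0.001,-0.12],[0,0,0]],[0,[0.006,-0.001,-0.18],[0,0,0]],[0,[0.006,-0.001,-0.18],[0,0,0]],[1,[0.006,-0.001,-0.18],[0,0,0]],[1,[0.006,-0.001,-0.18],[0,0,0]],[1,[0.006,-0.001,-0.18],[0,0,0]],[1,[0.006,-0.001,-0.18],[0,0,0]],[1,[0.006,-0.001,-0.18],[0,0,0]],[1,[0.006,-0.001,-0.18],[0,0,0]],[1,[0.006,-0.001,-0.18],[0,0,0]]]' 40 && python3 -m handwheel '[[1,[0,0,0.05],[0,0,0]],[1,[0,0,0.12],[0,0,0]],[1,[0,0,0.2],[0,0,0]],[1,[0,0,0.27],[0,0,0]],[1,[0,0,0.3],[0,0,0]],[1,[0,0,0.3],[0,0,0]]]'
python3 - <<'E'
from h import *
p,W,s=wrist();cv2.imwrite("pics/w8.png",p["frame"][:,:,::-1]);print(s["ee_pos"])
z=W[...,2];m=near(W,s["ee_pos"][0],s["ee_pos"][1],.045,.15,.19);print(m.sum(),circ(W[m]),np.median(W[m][:,2]))
E
```

```text
clock: 13.1
ee_pos: [0.4335, 0.0925, 0.1937]
tool_rot: [1.317, 1.128, -1.319]
ft_force: [-2.9, -0.2, 14.5]
width: 0.0545
clock: 13.7
ee_pos: [0.4338, 0.0925, 0.2849]
tool_rot: [1.319, 1.127, -1.317]
ft_force: [0.5, -0.3, -3.1]
width: 0.0541
[0.43383788 0.09247025 0.28488069]
35539 (array([0.4338, 0.0925]), 0.0451) 0.16665935906136436
```

View pics/w8.png

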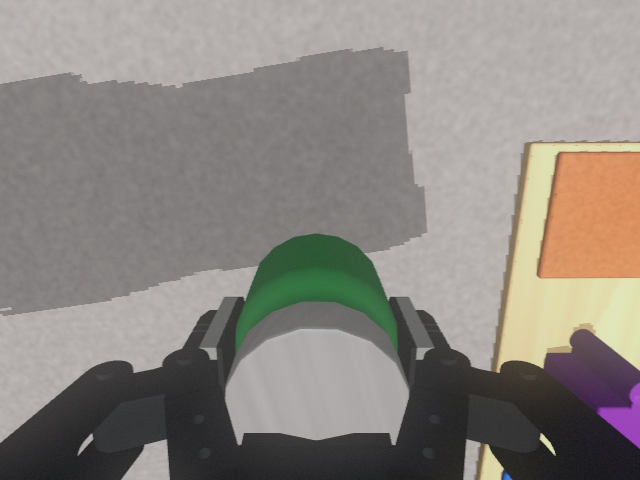

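```bash
python3 -m handwheel '[[1,[0.03,-0.05,0.03],[0,0,0]],[1,[0.1,-0.16,0.03],[0,0,0]],[1,[0.17,-0.28,0.03],[0,0,0]],[1,[0.24,-0.4,0.03],[0,0,0]],[1,[0.31,-0.52,0.03],[0,0,0]],[1,[0.38,-0.64,0.03],[0,0,0]],[1,[0.44,-0.75,0.01],[0,0,0]],[1,[0.48,-0.82,-0.02],[0,0,0]],[1,[0.494,-0.841,-0.05],[0,0,0]],[1,[0.494,-0.841,-0.05],[0,0,0]],[1,[0.494,-0.841,-0.05],[0,0,0]]]'
python3 - <<'E'
from h import *
p,W,s=wrist();cv2.imwrite("pics/w9.png",p["frame"][:,:,::-1])
for n in ("scene",):
  p=arm.snapshot(n);cv2.imwrite("pics/s9.png",p["frame"][:,:,::-1])
E
```

```text
clock: 14.85
ee_pos: [0.5812, -0.159, 0.2682]
tool_rot: [1.317, 1.13, -1.319]
ft_force: [0.5, -0.4, -3.0]
width: 0.054
```

View pics/w9.png

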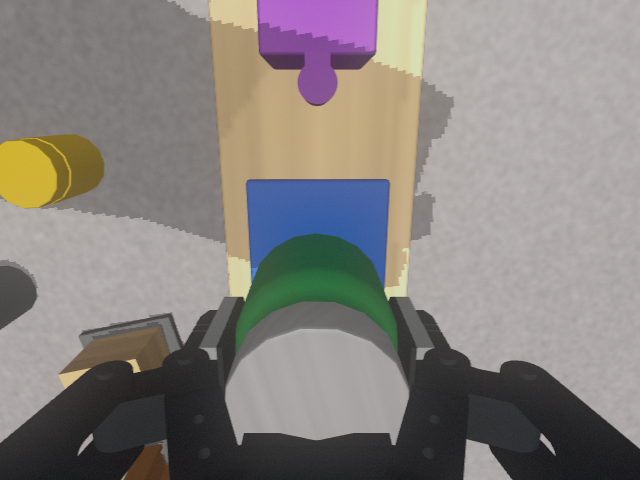

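View pics/s9.png

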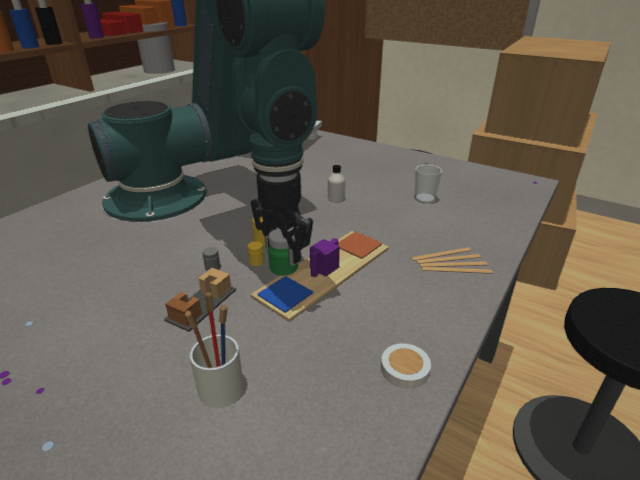

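The jar is centred over the blue tile in the wrist view (tile at 248–388, jar at 317). Lowering.

```bash
python3 -m handwheel '[[1,[0.003,-0.002,-0.06],[0,0,0]],[1,[0.003,-0.002,-0.12],[0,0,0]],[1,[0.003,-0.002,-0.165],[0,0,0]],[1,[0.003,-0.002,-0.18],[0,0,0]],[1,[0.003,-0.002,-0.19],[0,0,0]],[1,[0.003,-0.002,-0.197],[0,0,0]],[1,[0.003,-0.002,-0.197],[0,0,0]],[1,[0.003,-0.002,-0.197],[0,0,0]]]'
```

```text
clock: 15.75
ee_pos: [0.5824, -0.1594, 0.2105]
tool_rot: [1.317, 1.128, -1.317]
ft_force: [-0.2, -0.4, -2.5]
width: 0.0545
```

```bash
python3 -m handwheel '[[1,[0,0,-0.004],[0,0,0]],[1,[0,0,-0.007],[0,0,0]],[1,[0,0,-0.01],[0,0,0]],[1,[0,0,-0.01],[0,0,0]]]'
```

```text
clock: 16.15
ee_pos: [0.5824, -0.1594, 0.2098]
tool_rot: [1.317, 1.126, -1.316]
ft_force: [-9.2, 3.3, 29.0]
width: 0.0544
```

Contact is firm, so I'll release and retreat.

```bash
python3 -m handwheel '[[0.3,[0,0,0.005],[0,0,0]],[0,[0,0,0.005],[0,0,0]],[0,[0,0,0.005],[0,0,0]],[0,[0,0,0.005],[0,0,0]],[0,[0,0,0.005],[0,0,0]],[0,[0,0,0.08],[0,0,0]],[0,[0,0,0.2],[0,0,0]],[0,[0,0,0.35],[0,0,0]],[0,[0,0,0.5],[0,0,0]],[0,[0,0,0.5],[0,0,0]]]'
python3 - <<'E'
from h import *
p,W,s=wrist();cv2.imwrite("pics/w10.png",p["frame"][:,:,::-1])
m=near(W,.582,-.16,.045,.082,.1);print(m.sum(),circ(W[m]),np.median(W[m][:,2]))
rect(W,p["frame"],'purple')
E
```

```text
clock: 17.15
ee_pos: [0.5831, -0.1597, 0.3654]
tool_rot: [1.319, 1.118, -1.311]
ft_force: [1.1, -0.2, -1.0]
width: 0.0857
4718 (array([ 0.5838, -0.1597]), 0.025) 0.0915356592872286
purple 6089 c [597.6 -53. ] sz [58.4 45.1] yaw -8.8 mean [ 0.5987 -0.0466  0.0666]
```

View pics/w10.png

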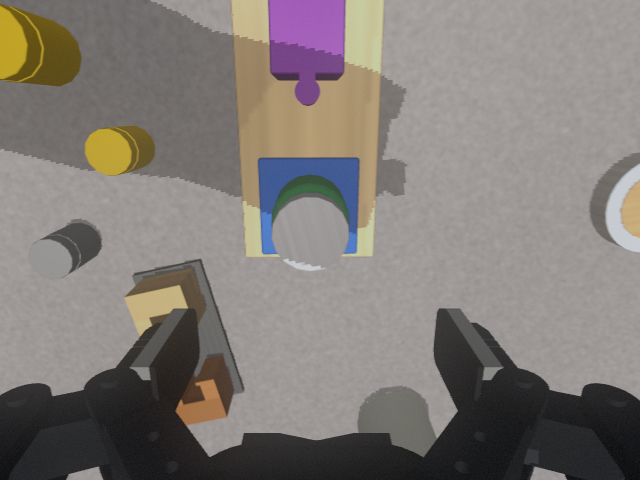

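```bash
python3 -m handwheel '[[0,[-0.06,0.15,0],[0,0,0]],[0,[-0.12,0.3,0],[0,0,0]],[0,[-0.18,0.45,0],[0,0,0]],[0,[-0.24,0.6,0],[0,0,0]],[0,[-0.29,0.74,0],[0,0,0]],[0,[-0.29,0.74,0],[0,0,0]],[0,[-0.29,0.74,0],[0,0,0]]]' && python3 -m handwheel '[[0,[-0.04,0.14,0],[0,0,0]],[0,[-0.08,0.28,0],[0,0,0]],[0,[-0.12,0.42,0],[0,0,0]],[0,[-0.16,0.56,0],[0,0,0]],[0,[-0.192,0.69,0],[0,0,0]],[0,[-0.192,0.69,-0.1],[0,0,0]],[0,[-0.192,0.69,-0.2],[0,0,0]],[0,[-0.192,0.69,-0.3],[0,0,0]],[0,[-0.192,0.69,-0.3],[0,0,0]],[0,[-0.192,0.69,-0.3],[0,0,0]]]'
python3 - <<'E'
from h import *
p,W,s=wrist();cv2.imwrite("pics/w11.png",p["frame"][:,:,::-1]);print(s["q"].round(2));print(Ro.from_rotvec(s["tool_rot"]).as_matrix().round(4))
m=near(W,.4385,.271,.03,.092,.11);print(m.sum(),circ(W[m]),np.median(W[m][:,2]))
E
```

```text
clock: 17.9
ee_pos: [0.4954, 0.0631, 0.3617]
tool_rot: [1.316, 1.123, -1.312]
ft_force: [0.1, -0.3, 0.2]
width: 0.0855
clock: 18.9
ee_pos: [0.4385, 0.2696, 0.2718]
tool_rot: [1.316, 1.123, -1.314]
ft_force: [0.4, 0.1, -0.1]
width: 0.0859
[ 0.4   0.32 -0.34  0.9  -0.01  2.11]
[[ 0.0087  0.989  -0.148 ]
 [-0.0084 -0.1479 -0.989 ]
 [-0.9999  0.0098  0.007 ]]
2783 (array([0.4397, 0.2706]), 0.012) 0.10033045409471755
```

View pics/w11.png

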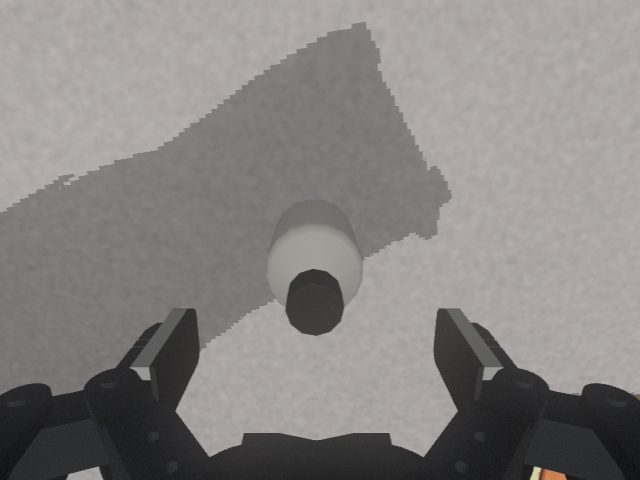

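The bottle cap is centred at (315,302) between the fingers. I'll correct the small tilt, descend and grip, keeping the gripper's body about 4 mm above the cap.

```bash
python3 -m handwheel '[[0,[0.004,0.003,0],[0.016,0.0166,0]],[0,[0.004,0.003,-0.06],[0.016,0.0166,0]],[0,[0.004,0.003,-0.13],[0.016,0.0166,0]],[0,[0.004,0.003,-0.19],[0.016,0.0166,0]],[0,[0.004,0.003,-0.223],[0.016,0.0166,0]],[0,[0.004,0.003,-0.223],[0.016,0.0166,0]],[0,[0.004,0.003,-0.223],[0.016,0.0166,0]]]' 40 && python3 -m handwheel '[[1,[0,0,0],[0,0,0]],[1,[0,0,0],[0,0,0]],[1,[0,0,0],[0,0,0]],[1,[0,0,0],[0,0,0]],[1,[0,0,0],[0,0,0]],[1,[0,0,0],[0,0,0]],[1,[0,0,0],[0,0,0]],[1,[0,0,0],[0,0,0]]]'; python3 - <<'E'
from h import *
s=arm.read_state();print(Ro.from_rotvec(s["tool_rot"]).as_matrix().round(4))
E
```

```text
clock: 19.65
ee_pos: [0.4403, 0.2708, 0.2066]
tool_rot: [1.32, 1.135, -1.315]
ft_force: [-1.0, -0.6, 0.3]
width: 0.0853
clock: 20.45
ee_pos: [0.4404, 0.2709, 0.2074]
tool_rot: [1.321, 1.135, -1.314]
ft_force: [-2.9, -0.4, 8.6]
width: 0.0464
[[ 0.0034  0.989  -0.1477]
 [ 0.0018 -0.1477 -0.989 ]
 [-1.      0.0031 -0.0023]]
```

```bash
python3 -m handwheel '[[1,[0,0,0.04],[0,0,0]],[1,[0,0,0.12],[0,0,0]],[1,[0,0,0.2],[0,0,0]],[1,[0.03,-0.033,0.24],[0,0,0]],[1,[0.1,-0.11,0.24],[0,0,0]],[1,[0.2,-0.22,0.24],[0,0,0]],[1,[0.3,-0.325,0.24],[0,0,0]],[1,[0.4,-0.435,0.24],[0,0,0]],[1,[0.5,-0.545,0.22],[0,0,0]],[1,[0.56,-0.61,0.18],[0,0,0]],[1,[0.592,-0.643,0.15],[0,0,0]],[1,[0.592,-0.643,0.15],[0,0,0]]]' 
python3 -m handwheel '[[1,[0,0,0],[0,0,0]],[1,[0,0,0],[0,0,0]]]'
python3 - <<'E'
from h import *
p,W,s=wrist();cv2.imwrite("pics/w12.png",p["frame"][:,:,::-1])
print(s["ee_pos"],s["q"].round(2)); print(Ro.from_rotvec(s["tool_rot"]).as_matrix().round(4))
m=near(W,s["ee_pos"][0],s["ee_pos"][1],.02,.12,.19);print(m.sum(),circ(W[m]),np.percentile(W[m][:,2],[50,90,99]))
p=arm.snapshot("scene");cv2.imwrite("pics/s12.png",p["frame"][:,:,::-1])
E
```

```text
clock: 21.65
ee_pos: [0.6183, 0.077, 0.2508]
tool_rot: [1.321, 1.135, -1.317]
ft_force: [-0.5, 0.4, -1.6]
width: 0.0465
clock: 21.85
ee_pos: [0.6177, 0.078, 0.2512]
tool_rot: [1.32, 1.136, -1.316]
ft_force: [0.0, -0.0, -1.8]
width: 0.0468
[0.61766013 0.07795461 0.25117893] [-0.01  0.51 -0.09  0.97  0.    1.71]
[[ 1.000e-03  9.890e-01 -1.482e-01]
 [ 1.900e-03 -1.482e-01 -9.889e-01]
 [-1.000e+00  7.000e-04 -2.000e-03]]
13942 (array([0.6184, 0.0819]), 0.0167) [0.14437103 0.16106629 0.16331863]
```

View pics/w12.png

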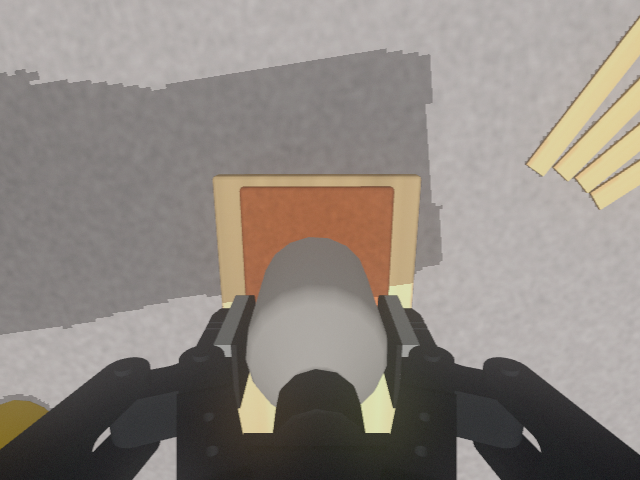

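View pics/s12.png

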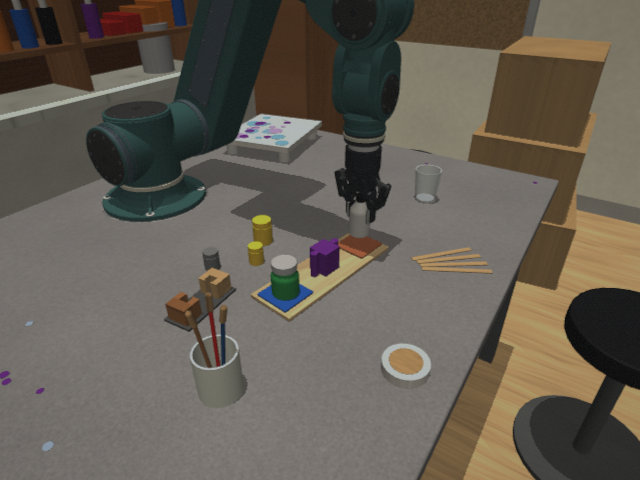

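The bottle is centred over the terracotta tile. Lowering to contact.

```bash
python3 -m handwheel '[[1,[0.001,0,-0.03],[0,0,0]],[1,[0.001,0,-0.06],[0,0,0]],[1,[0.001,0,-0.077],[0,0,0]],[1,[0.001,0,-0.084],[0,0,0]],[1,[0.001,0,-0.089],[0,0,0]],[1,[0.001,0,-0.092],[0,0,0]],[1,[0.001,0,-0.095],[0,0,0]],[1,[0.001,0,-0.095],[0,0,0]]]'
```

```text
clock: 22.75
ee_pos: [0.6181, 0.0779, 0.2234]
tool_rot: [1.32, 1.135, -1.315]
ft_force: [-1.9, -0.6, 2.6]
width: 0.0465
```

```bash
python3 -m handwheel '[[0.3,[0,0,0],[0,0,0]],[0,[0,0,0],[0,0,0]],[0,[0,0,0],[0,0,0]],[0,[0,0,0],[0,0,0]],[0,[0,0,0],[0,0,0]],[0,[0,0,0.08],[0,0,0]],[0,[0,0,0.2],[0,0,0]],[0,[0,0,0.35],[0,0,0]],[0,[0,0,0.45],[0,0,0]],[0,[0,0,0.45],[0,0,0]]]'
python3 - <<'E'
from h import *
p,W,s=wrist();cv2.imwrite("pics/w13.png",p["frame"][:,:,::-1])
m=near(W,.618,.078,.03,.108,.125);print(m.sum(),circ(W[m]),np.median(W[m][:,2]))
p=arm.snapshot("scene");cv2.imwrite("pics/s13.png",p["frame"][:,:,::-1])
E
```

```text
clock: 23.75
ee_pos: [0.6188, 0.0779, 0.3627]
tool_rot: [1.324, 1.131, -1.31]
ft_force: [-0.0, -0.2, -0.2]
width: 0.0853
1293 (array([0.6179, 0.0772]), 0.0117) 0.11642377779014676
```

View pics/s13.png

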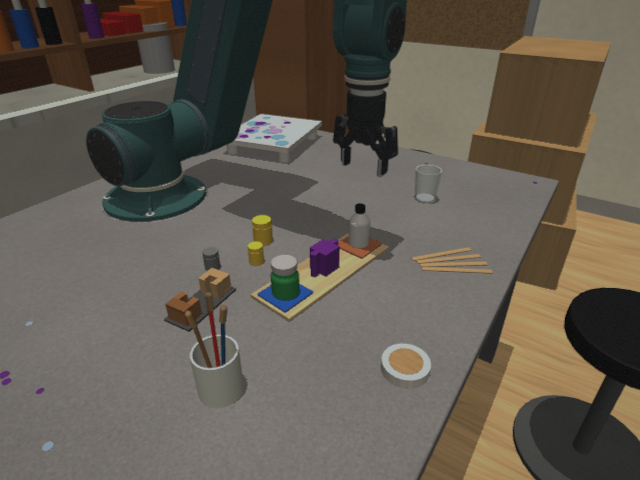

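```bash
python3 -m handwheel '[[0,[-0.1,-0.1,0],[0,0,0]],[0,[-0.2,-0.2,0],[0,0,0]],[0,[-0.3,-0.3,0],[0,0,0]],[0,[-0.4,-0.4,0],[0,0,0]],[0,[-0.5,-0.5,0],[0,0,0]],[0,[-0.563,-0.563,0],[0,0,0]],[0,[-0.563,-0.563,-0.12],[0,0,0]],[0,[-0.563,-0.563,-0.24],[0,0,0]],[0,[-0.563,-0.563,-0.36],[0,0,0]],[0,[-0.563,-0.563,-0.36],[0,0,0]],[0,[-0.563,-0.563,-0.36],[0,0,0]]]'
python3 - <<'E'
from h import *
p,W,s=wrist();cv2.imwrite("pics/w14.png",p["frame"][:,:,::-1]);R=Ro.from_rotvec(s["tool_rot"]).as_matrix()
a=R[:,0];print(R.round(4),"fix units",(np.cross(a,[0,0,-1])/np.radians(30)).round(4))
m=near(W,.45,-.091,.03,.041,.055);print(m.sum(),circ(W[m]),np.median(W[m][:,2]))
E
```

```text
clock: 24.95
ee_pos: [0.449, -0.0909, 0.2505]
tool_rot: [1.32, 1.137, -1.316]
ft_force: [0.4, -0.8, -0.5]
width: 0.0851
[[ 1.100e-03  9.890e-01 -1.481e-01]
 [ 2.600e-03 -1.481e-01 -9.890e-01]
 [-1.000e+00  7.000e-04 -2.800e-03]] fix units [-0.005   0.0022  0.    ]
3566 (array([ 0.4506, -0.0922]), 0.0168) 0.04550617526637572
```

View pics/w14.png

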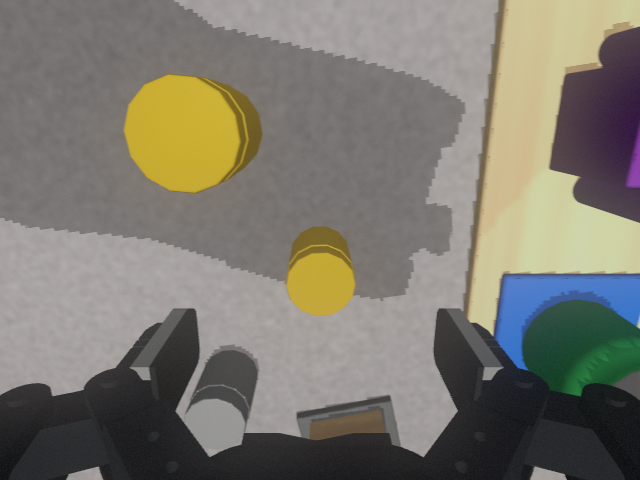

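The small pot is at (321,283) between the fingers; the grey and big yellow pots are clear of them. Descend and grip gently.

```bash
python3 -m handwheel '[[0,[0.005,-0.004,-0.08],[-0.005,0.002,0]],[0,[0.005,-0.004,-0.16],[-0.005,0.002,0]],[0,[0.005,-0.004,-0.22],[-0.005,0.002,0]],[0,[0.005,-0.004,-0.225],[-0.005,0.002,0]],[0,[0.005,-0.004,-0.225],[-0.005,0.002,0]],[0,[0.005,-0.004,-0.225],[-0.005,0.002,0]]]' 25 && python3 -m handwheel '[[1,[0,0,0],[0,0,0]],[1,[0,0,0],[0,0,0]],[1,[0,0,0],[0,0,0]],[1,[0,0,0],[0,0,0]],[1,[0,0,0],[0,0,0]],[1,[0,0,0],[0,0,0]],[1,[0,0,0],[0,0,0]],[1,[0,0,0],[0,0,0]],[1,[0,0,0],[0,0,0]],[1,[0,0,0],[0,0,0]]]' && python3 -m handwheel '[[1,[0,0,0.05],[0,0,0]],[1,[0,0,0.12],[0,0,0]],[1,[0,0,0.22],[0,0,0]],[1,[0,0,0.32],[0,0,0]],[1,[0,0,0.36],[0,0,0]],[1,[0,0,0.36],[0,0,0]],[1,[0,0,0.36],[0,0,0]]]'
python3 - <<'E'
from h import *
p,W,s=wrist();cv2.imwrite("pics/w15.png",p["frame"][:,:,::-1]);print(s["ee_pos"])
m=near(W,*s["ee_pos"][:2],.03,.14,.17);print(m.sum(),circ(W[m]),np.median(W[m][:,2]))
p=arm.snapshot("top");Wt=cloud(p);P=rect(Wt,p["frame"],'purple')
E
```

```text
clock: 25.6
ee_pos: [0.4516, -0.0925, 0.1853]
tool_rot: [1.319, 1.131, -1.315]
ft_force: [-0.2, -0.8, -0.3]
width: 0.0855
clock: 26.6
ee_pos: [0.4517, -0.0925, 0.1857]
tool_rot: [1.319, 1.131, -1.315]
ft_force: [-1.1, 0.5, 8.2]
width: 0.0334
clock: 27.3
ee_pos: [0.4516, -0.0924, 0.2932]
tool_rot: [1.319, 1.131, -1.315]
ft_force: [-0.5, 0.3, -1.8]
width: 0.0328
[ 0.45155952 -0.09240694  0.29316652]
13992 (array([ 0.4525, -0.086 ]), 0.0293) 0.15295769614636895
purple 573 c [598.5 -39.9] sz [78.7 45.6] yaw -9.15 mean [ 0.5978 -0.0392  0.0682]
```

View pics/w15.png

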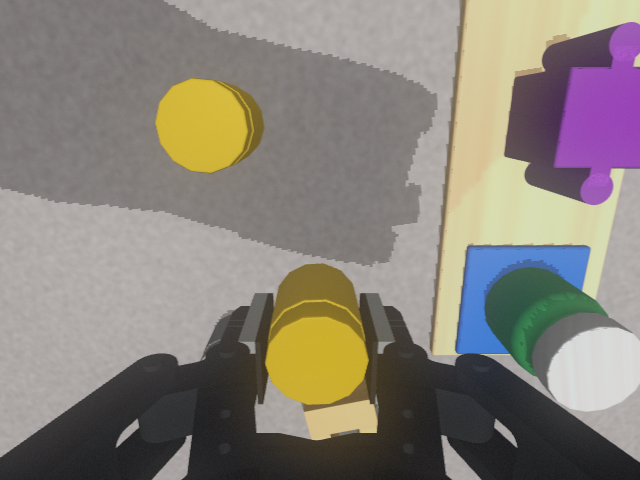

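```bash
python3 -m handwheel '[[1,[0.04,0.03,0.04],[0,0,0]],[1,[0.1,0.08,0.1],[0,0,0]],[1,[0.2,0.14,0.13],[0,0,0]],[1,[0.3,0.2,0.13],[0,0,0]],[1,[0.4,0.27,0.13],[0,0,0]],[1,[0.46,0.32,0.13],[0,0,0]],[1,[0.493,0.34,0.13],[0,0,0]],[1,[0.493,0.34,0.13],[0,0,0]],[1,[0.493,0.34,0.13],[0,0,0]]]'
python3 - <<'E'
from h import *
p,W,s=wrist();cv2.imwrite("pics/w16.png",p["frame"][:,:,::-1]);print(s["ee_pos"])
P=rect(W,p["frame"],'purple');print(np.median(P[:,2]),P.min(0),P.max(0))
E
```

```text
clock: 28.3
ee_pos: [0.5988, 0.0092, 0.3311]
tool_rot: [1.318, 1.133, -1.317]
ft_force: [0.2, 0.2, -0.1]
width: 0.033
[0.59876171 0.00923348 0.33111543]
purple 184 c [607.   -5.1] sz [ 7. 16.] yaw 61.2 mean [ 0.6068 -0.0054  0.0666]
0.06653832432619819 [ 0.59829635 -0.01200439  0.0649956 ] [ 0.61266171 -0.00086565  0.06884693]
```

View pics/w16.png

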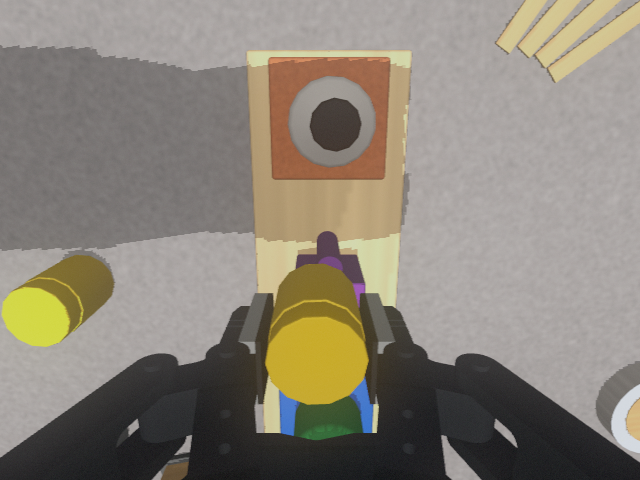

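The far tongue tip at (328,237) puts the block's centre at about (0.600, −0.0415), which matches where it was placed. Moving over it and lowering.

```bash
python3 -m handwheel '[[1,[0.002,-0.06,0],[0,0,0]],[1,[0.004,-0.13,-0.04],[0,0,0]],[1,[0.004,-0.169,-0.1],[0,0,0]],[1,[0.004,-0.169,-0.15],[0,0,0]],[1,[0.004,-0.169,-0.2],[0,0,0]],[1,[0.004,-0.169,-0.235],[0,0,0]],[1,[0.004,-0.169,-0.25],[0,0,0]],[1,[0.004,-0.169,-0.257],[0,0,0]],[1,[0.004,-0.169,-0.261],[0,0,0]],[1,[0.004,-0.169,-0.263],[0,0,0]],[1,[0.004,-0.169,-0.263],[0,0,0]]]'
python3 - <<'E'
from h import *
p,W,s=wrist();cv2.imwrite("pics/w17.png",p["frame"][:,:,::-1]);print(s["ee_pos"],s["ft_force"])
E
```

```text
clock: 29.45
ee_pos: [0.5999, -0.0416, 0.2528]
tool_rot: [1.318, 1.132, -1.317]
ft_force: [0.6, -0.8, -1.0]
width: 0.0335
[ 0.59989505 -0.04164778  0.25283722] [ 0.56668319 -0.77314388 -0.977308  ]
```

View pics/w17.png

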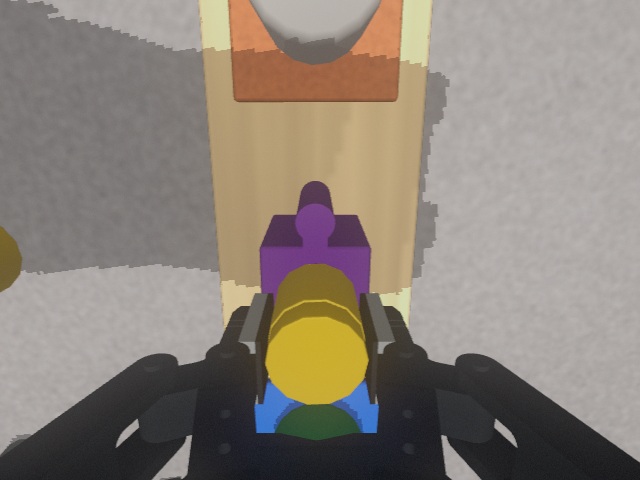

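```bash
python3 -m handwheel '[[1,[0,0,-0.002],[0,0,0]],[1,[0,0,-0.004],[0,0,0]],[1,[0,0,-0.006],[0,0,0]],[1,[0,0,-0.006],[0,0,0]]]'
```

```text
clock: 29.9
ee_pos: [0.5999, -0.0416, 0.2517]
tool_rot: [1.319, 1.132, -1.316]
ft_force: [-2.1, 0.9, 8.3]
width: 0.0333
```

Contact. Release and retreat up.

```bash
python3 -m handwheel '[[0.6,[0,0,0],[0,0,0]],[0.4,[0,0,0],[0,0,0]],[0,[0,0,0],[0,0,0]],[0,[0,0,0],[0,0,0]],[0,[0,0,0],[0,0,0]],[0,[0,0,0],[0,0,0]],[0,[0,0,0.06],[0,0,0]],[0,[0,0,0.15],[0,0,0]],[0,[0,0,0.3],[0,0,0]],[0,[0,0,0.4],[0,0,0]],[0,[0,0,0.4],[0,0,0]]]'
python3 -m handwheel '[[0,[-0.1,0.13,0],[0,0,0]],[0,[-0.2,0.26,0],[0,0,0]],[0,[-0.3,0.4,0],[0,0,0]],[0,[-0.4,0.53,0],[0,0,0]],[0,[-0.5,0.66,0],[0,0,0]],[0,[-0.6,0.8,0],[0,0,0]],[0,[-0.7,0.95,0],[0,0,0]],[0,[-0.7,0.95,0],[0,0,0]],[0,[-0.7,0.95,0],[0,0,0]]]'
python3 - <<'E'
from h import *
for n in("top","scene"):
    p=arm.snapshot(n);W=cloud(p);cv2.imwrite(f"pics/{n}18.png",p["frame"][:,:,::-1]);print(n)
    for k in('terr','blue','purple'): rect(W,p["frame"],k)
    for nm,x,y,r,a,b in(("pot",.6,-.04,.03,.098,.125),("jar",.583,-.16,.045,.085,.1),("cap",.618,.078,.03,.108,.13),("cup",.65,.41,.06,.07,.1),("mug",.63,-.40,.06,.075,.095)):
        m=near(W,x,y,r,a,b);print(nm,m.sum(),circ(W[m]),np.median(W[m][:,2]))
E
```

```text
clock: 31.0
ee_pos: [0.6005, -0.0417, 0.3758]
tool_rot: [1.321, 1.126, -1.312]
ft_force: [-0.2, -0.3, -1.1]
width: 0.0854
clock: 31.9
ee_pos: [0.3897, 0.2442, 0.3754]
tool_rot: [1.319, 1.128, -1.31]
ft_force: [-0.7, -1.6, -0.4]
width: 0.0856
top
terr 656 c [617.6  78.5] sz [76.6 76.1] yaw -8.72 mean [0.6126 0.0755 0.0184]
blue 512 c [ 582.  -158.4] sz [77.1 77.3] yaw 81.83 mean [ 0.5732 -0.1477  0.0188]
purple 323 c [597.7 -39.9] sz [78.6 45.1] yaw -6.45 mean [ 0.5929 -0.0371  0.0682]
pot 224 (array([ 0.5992, -0.0393]), 0.0168) 0.11320825128931804
jar 467 (array([ 0.5822, -0.1574]), 0.025) 0.093406382650307
cap 107 (array([0.6166, 0.0796]), 0.0116) 0.11850502701132754
cup 508 (array([0.6503, 0.4091]), 0.0369) 0.08807911317979064
mug 258 (array([ 0.6296, -0.393 ]), 0.0362) 0.08573252980914213
scene
terr 317 c [620.6  75.6] sz [80.2 78.6] yaw -6.63 mean [0.6292 0.0631 0.0155]
blue 502 c [ 586.  -161.7] sz [78.6 79.1] yaw 81.16 mean [ 0.5944 -0.1745  0.0158]
purple 327 c [606.1 -45.9] sz [75.4 49.1] yaw -30.38 mean [ 0.6085 -0.054   0.0622]
pot 180 (array([ 0.6034, -0.0423]), 0.0181) 0.10972688761092651
jar 356 (array([ 0.5856, -0.1609]), 0.026) 0.09068345900793087
cap 67 (array([0.623 , 0.0753]), 0.0127) 0.11503031080749547
cup 347 (array([0.654 , 0.4048]), 0.0391) 0.0817879166460239
mug 541 (array([ 0.6344, -0.3967]), 0.0368) 0.08304528414331395
```

View pics/top18.png

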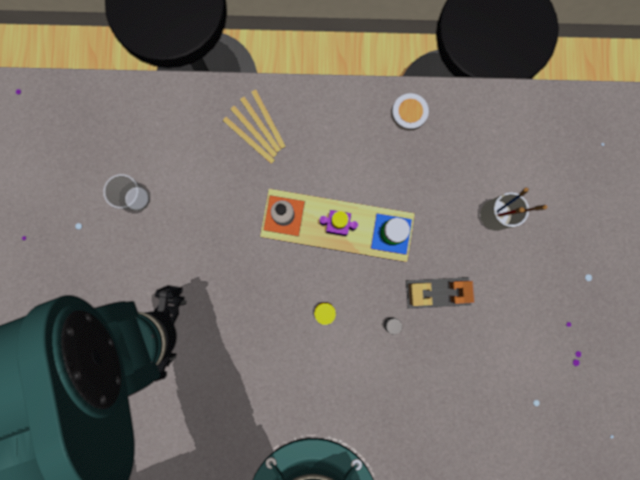

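View pics/scene18.png

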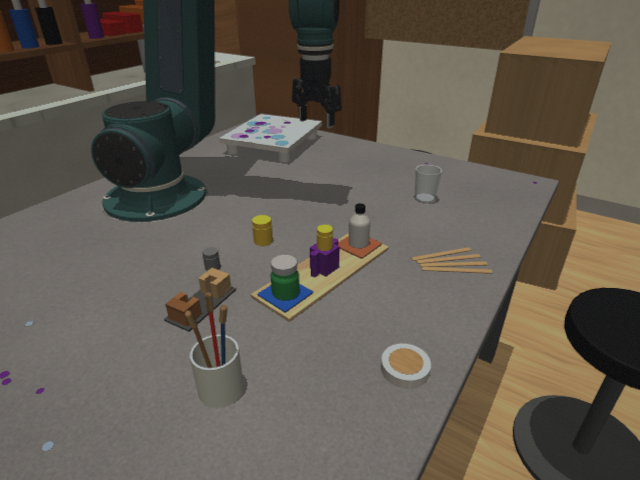

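Both pictures show everything upright and in place: in the top view the bottle is at (282,212), the pot on the block at (340,220) and the jar at (396,231). The cup and mug haven't moved. Handing in.

```bash
python3 -c "
from workcell import arm
print(arm.finish_job())"
```

```text
the job is handed in; nothing more can be done
None
```

The still life is set up and handed in at about 32 s of robot time. I lifted the purple block straight out of its slot, about 54 mm, and stood it in the middle of the board, tongues towards the tiles. The jar is on the blue tile, the bottle on the terracotta tile and the small yellow pot on the block. I released each one only after the wrist force showed contact.

**Last checks (top camera unless noted):**
- **Jar and bottle:** both were within about 2 mm of their tile centres.
- **Pot:** it was about 2 mm from the block centre. Both cameras' lid heights fit it standing on the block.
- **Block:** it was about 2 mm from the middle of the board. Its yaw was within about 1° of the board's in the last unobstructed views.
- **Cup and mug:** the cup stayed within 1 mm of its first measurement. The mug stands where it was in the first pictures, but I had no comparable starting measurement for it.

**Disagreements:** the top and scene cameras differ by 3–6 mm in absolute position. The final block outline is also less certain because the pot hides part of it; the scene camera's fit of it is unusable for yaw. Positions within one camera agree, and all of this is inside the tolerances.

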